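# Press a drone battery home with a ratchet press and back the ram off

## Task

Press the battery fully home into the drone's bay with the ratchet press: turn the knob clockwise notch by notch with the pawl riding on its wheel until the battery has snapped past its catches and is bedded firmly against the end of the bay, with more than 12 but never more than 25 newtons of push. Then tip the pawl's ball lever over so that the pawl stays off the wheel, and turn the knob back until the ram stands well clear of the battery, at least 15 mm. Never force the knob back against the pawl, do not touch the battery with the gripper, and leave the other things on the bench alone.

Things in the scene. Friction and masses are not known exactly. Their poses are not given: they have to be found in the camera images.
- knob_grip (a point): Grip centre of the press's black bar knob (bar 52 long, 14 wide, 32 mm tall), on its upright shaft axis, 104 mm above the bench, 14 mm below the bar's top. x runs along the bar and turns with it, z up. Below the bar's 16 mm shaft lies a toothed steel wheel, 73 mm across, teeth up to 63 mm above the bench. The press stands on a base plate 130 x 360 x 10 mm fixed to the bench.
- knob (a joint): Turn of the knob in rad, 0 at the start, growing clockwise seen from above; range -0.1 to 3.4. Geared to the ram: 16 mm of ram travel per rad (0.4 Nm at the knob is 25 N at the ram). 12 notches a turn (0.52 rad, 8.4 mm of ram each). While the pawl is down it turns clockwise only. Dry friction about 0.05 Nm.
- pawl_ball (a point): Centre of the black ball (20 mm across) on the pawl's lever, about 108 mm above the bench, 80 mm from the knob's axis on the side away from the drone. Pushed level by 30 to 35 mm (stop at 41), straight away from the knob (opposite to the ram's y axis), with under 1 N, it tips over its hinge and then stays tipped by its own weight, lifting the pawl off the wheel.
- pawl_hinge (a point): Middle of the pawl's hinge, 66 mm above the bench, 95 mm from the knob's axis on the side away from the drone; its x axis is the hinge line, across the press. The ball's lever is 45 mm long and leans 0.35 rad towards the knob while the pawl is down. The steel pawl bar (9 mm wide, top 74 mm above the bench) reaches from here to the wheel's rim.
- pawl (a joint): Angle of the pawl in rad: about 0 with the tip down between the teeth, up to 0.15 as it rides over a tooth, 0.95 tipped right off the wheel; past about 0.55 it falls open by itself.
- ram_face (a point): Centre of the ram's square pressing face (24 x 24 mm, rubber, on a spring of 18 N per mm), 32 mm above the bench. Its y axis is the pressing direction, level along the press from the knob to the drone; x is across the press. It starts 52 mm from the knob's axis.
- battery_center (a point): Centre of the black battery pack: 40 mm wide (x), 50 mm long (y), 36 mm tall. It stands 14 mm above the bench in the mouth of the bay, its y axis along the pressing direction; the ram presses its end face, 25 mm from this point.
- bay_home (a point): Nominal place of the battery's centre when home, fixed in the drone; axes as the battery's. The bay is an open-topped channel 42 mm wide; its distance from the ram varies. Its rigid end pad and two sprung catches sit up to 2.5 mm nearer or farther than nominal. The battery starts 14 to 18 mm short; the catches resist by up to 9 N from 7 mm before the pad and snap 1.5 mm before it. Over 25 N breaks it.
- cup: Paper cup, 76 mm across, 85 mm tall, standing on the bench; origin under its centre. Bystander.
- screwdriver: Small screwdriver, 150 mm long, lying on the bench. Bystander.
- spare_motor: Spare drone motor, 32 mm across, 30 mm tall, standing on the bench; origin under its centre. Bystander.
- spare_pack: Spare grey battery, 40 x 75 x 22 mm, lying on the bench; origin under its centre. Bystander.
Mind the look-alikes: they are no part of the job. Leave any blue, orange or red look-alike of the part that bears battery_center alone.

How it is judged:
By the outcome, as a careful person would: the job done as asked, in the order asked, and still so for the second after the job is handed in, with the robot touching nothing.
It also fails if it takes over 72 s, if anything falls off the work surface, if the arm or the gripper's body presses on something with over 40 N, if the wrist force passes 120 N, or if a joint passes its speed limit or range.

## Robot

A 6-joint arm with a two-finger parallel gripper is mounted at the origin on the work surface. World frame = base frame: x ahead of the robot, y to its left, z up, the work surface at z = 0. Lengths are in m, angles in degrees, forces in N, time in s.
With the tool pointing down it reaches from about 0.3 to 0.75 m from the base axis. Payload 8.5 kg.
Tool frame: the origin (TCP) lies midway between the tips of the shut fingers; the grasp point (between the pads) lies 19 mm behind it (env.hold_point_z is the distance from the TCP to the grasp point, in m); z points along the fingers, y is the line along which they close (so a half turn about z gives the same grasp; the last joint's range is limited). The gripper opens to 85 mm and grips with 20 to 120 N. Pads are 22 mm wide; open, the fingers measure 114 mm over their backs; the gripper's body (76 mm by 85 mm) begins 54 mm behind the grasp point. The pads swing forward as they close: fully open they stand 13 mm farther back than shut.
Start: joints at [53.44, 21.807, 74.336, -0, 83.858, -12.336], TCP at [0.226, 0.502, 0.231] pointing down, gripper open.
Joint ranges: [-178.18, 178.18], [-50.72, 133.34], [12.68, 142.11], [-81.47, 261.47], [9.98, 163.14], [-165.26, 165.26]. Speed limits (degrees/s): [136.94, 136.94, 180, 180, 180, 180].

## Interface

Orientations are given as a 3x3 rotation matrix whose columns are the frame's x, y, z axes.
In Python, from rig import observe, get_image, camera_info, env gives the robot as it stands.
- The arm moves only by the tool drive_tool, never from a script. Its arguments are lists of equal length, an entry for each row: "offset": the shift along the tool's x, y, z in units of 40 mm (1.0 is 40 mm), a list of three; "turn": the turn, a rotation vector about the tool's x, y, z in units of 6 degrees (1.0 is 6 degrees), a list of three; "hand": the opening, from 0 (shut) to 1 (fully open). A call has exactly 10 rows; each row shifts and turns the commanded pose from where the row before left it, along the tool's axes as they then stand; what a row does not reach is not made up. A row lasts 1/8 s, in which the tool goes at most 62.5 mm and 10.7 degrees, less where a joint would pass 70% of its speed; a pose out of reach is approached as far as the arm can. A call is refused whole if a number of a shift passes 1 or a number of a turn 1, either way. A call with a gripper value outside its range is refused whole. The fingers move at their own pace and stop on an object; "newtons" is the grip in N (left out, the last holds). Time passes only in rows, so rows that do not move let the fingers close, or fill a call up. It gives the time, the measured TCP pose, the force, the opening and the grip force at its end, in the units of the state.
- observe(): the state, without advancing time (a new reading comes with each control period).
- get_image(name): name is "scene" or "top"; returns the picture (480x640x3 uint8, blue, green, red); there is no depth.
- camera_info(name): a dict with "fx", "fy", "cx", "cy" (pixels), "k1" (the pictures are not rectified: a ray, as slopes to the right and down, at radius r is drawn at 1 + k1 r^2 times it, then the intrinsics apply), "world_to_cam" (4x4, takes a point from world to camera coordinates). Camera axes: x right, y down, z forward; pixel columns grow to the right and rows downward; lengths in m; the calibration is good to about 2 mm. A picture is of the moment at which its call begins. camera_info takes no time and is no camera call.
- env.close_job(): hands the job in; it is judged then, once.
The state is a dict: "time_s": time; "q": joint angles; "qvel": joint speeds; "joint_efforts": joint torques, N m; "position": TCP position; "tool_rot": TCP orientation; "ft_force": force on the tool from outside, world axes, zero at the start; "wrist_torque": the same for the moment, N m; "grip_width": finger opening in m; "gripper_force": force on a finger pad.
Only numpy, scipy, OpenCV 4.12 (cv2) and the standard library are available. Lean on these libraries where they do the work, as an engineer would, in place of code of your own. Each camera call takes 0.05 s, during which the arm holds its last target. There are 200 camera calls.

## Working session

There is one attempt and no reset: what is moved stays moved. The work goes in short steps, Python scripts to look and compute and a tool call to move; the robot and the scene stay as the last step left them, time stands still between calls to the robot, and variables do not carry over. Pictures are saved under pics/ and viewed, at most 10 in all, crops included, and the job is handed in when it is done.

Besides the shell and the picture viewer there is one more tool, called after ">>>" as name(argument=value, ...) on one line, values as JSON. drive_tool: Moves the arm, as the interface text tells. Its arguments: {"type":"object","properties":{"offset":{"type":"array"},"turn":{"type":"array"},"hand":{"type":"array"},"newtons":{"type":"number"}},"required":["offset","turn","hand"]}

```bash
mkdir -p pics; ls
python3 - <<'E'
from rig import observe,get_image,camera_info,env
import cv2
for n in("scene","top"):
    cv2.imwrite(f"pics/{n}0.png",get_image(n)); c=camera_info(n); print(n,c)
s=observe(); print(s, env.hold_point_z)
E
```

```text
pics
scene {'fx': 490.64738409420346, 'fy': 490.64738409420346, 'cx': 314.92366465058404, 'cy': 242.7321426949692, 'k1': -0.03325489206864224, 'world_to_cam': array([[-0.8905059 ,  0.45444116, -0.02196524,  0.49990588],
       [ 0.31685356,  0.5848013 , -0.74673373, -0.09922389],
       [-0.32650124, -0.67193056, -0.66476031,  1.3055717 ],
       [ 0.        ,  0.        ,  0.        ,  1.        ]])}
top {'fx': 460.58348492040847, 'fy': 460.58348492040847, 'cx': 315.5371460428318, 'cy': 235.30109476142812, 'k1': 0.02084868556959196, 'world_to_cam': array([[-0.00433295, -0.99997741, -0.00513899,  0.02280374],
       [-0.99561908,  0.00479395, -0.0933791 ,  0.55810952],
       [ 0.09340162,  0.00471187, -0.99561736,  1.1175929 ],
       [ 0.        ,  0.        ,  0.        ,  1.        ]])}
{'time_s': 0.1, 'q': array([ 5.34405893e+01,  2.18397722e+01,  7.43781511e+01,  2.42119627e-03,
        8.38607774e+01, -1.23364085e+01]), 'qvel': array([-0.04059592, -0.04181288, -0.07834108,  0.01987609,  0.0496589 ,
       -0.01103298]), 'joint_efforts': array([ 3.03721907e-03, -4.49223304e+01, -2.31656420e+01, -2.51472402e-04,
        3.70893016e-03,  2.09791224e-06]), 'position': array([0.22549842, 0.50136336, 0.23076207]), 'tool_rot': array([[-9.11953464e-01,  4.10292765e-01, -8.51932991e-04],
       [ 4.10293513e-01,  9.11952888e-01, -1.07829161e-03],
       [ 3.34507507e-04, -1.33289435e-03, -9.99999056e-01]]), 'ft_force': array([-0.59950829,  0.66223297, -0.35824582]), 'wrist_torque': array([0.01831801, 0.01326993, 0.01910208]), 'gripper_force': 0.0, 'grip_width': 0.08533060719536406} 0.0187
```

View pics/scene0.png

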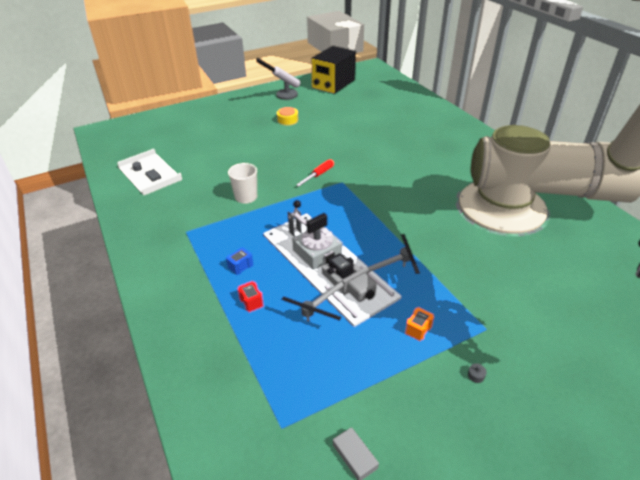

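View pics/top0.png

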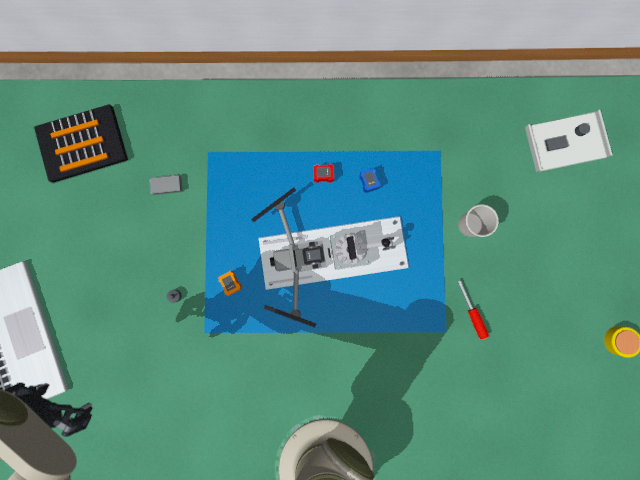

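The scene view shows the press on the blue mat: knob near (317,222), ball near (297,204), battery near (340,264). In the top view the knob is near (351,246), the ball near (387,243), and the battery near (314,255). The look-alikes are the red (323,172), blue (371,180) and orange (230,283) packs, plus the grey spare (165,184). By the description I choose the black pack in the bay, and I check it in one close crop.

```bash
cat > h.py <<'E'
import numpy as np,cv2
from rig import observe,get_image,camera_info,env
def ray(n,u,v):
    c=camera_info(n); d=np.array([(u-c['cx'])/c['fx'],(v-c['cy'])/c['fy']]); x=d.copy()
    for _ in range(10): x=d/(1+c['k1']*(x@x))
    W=c['world_to_cam']; R=W[:3,:3]; return -R.T@W[:3,3], R.T@np.array([*x,1])
def plane(n,u,v,z):
    o,d=ray(n,u,v); return o+d*(z-o[2])/d[2]
def tri(a,b):
    (o1,d1),(o2,d2)=ray("top",*a),ray("scene",*b)
    s=np.linalg.lstsq(np.c_[d1,-d2],o2-o1,rcond=None)[0]; p,q=o1+s[0]*d1,o2+s[1]*d2
    return (p+q)/2,np.linalg.norm(p-q)
E
python3 - <<'E'
import cv2,numpy as np
t=cv2.imread("pics/top0.png")[205:300,250:420]; s=cv2.imread("pics/scene0.png")[190:330,250:420]
a=cv2.resize(t,(680,380),interpolation=cv2.INTER_CUBIC); cv2.imwrite("pics/tc.png",a)
b=cv2.resize(s,(680,560),interpolation=cv2.INTER_CUBIC); cv2.imwrite("pics/sc.png",b)
E
```

```text
(no output)
```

View pics/tc.png

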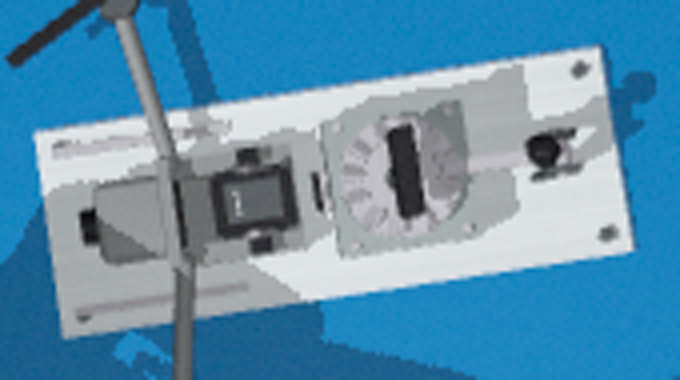

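View pics/sc.png

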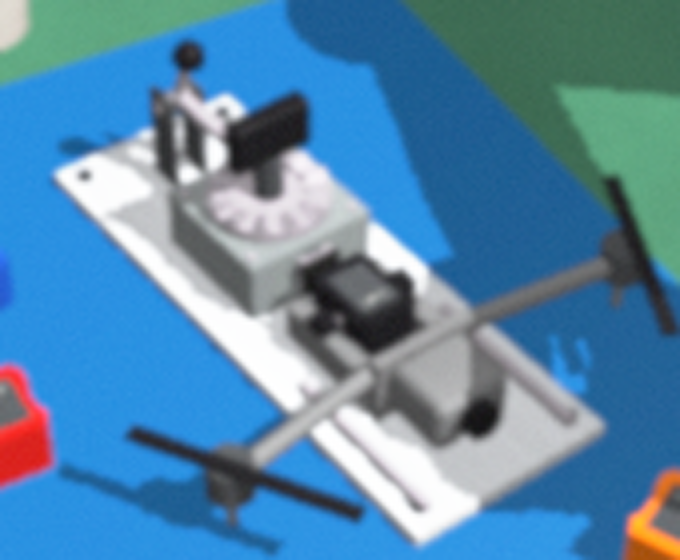

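The crops confirm the black pack in the bay, at top crop (255,200). The bar top is at top crop (406,171) and the ball at (544,151), with the ball at scene crop (188,56). Now the geometry.

Run:
```python
from h import *
np.set_printoptions(precision=4,suppress=True)
t=cv2.imread("pics/top0.png")
T=lambda x,y:(250+(x-1.5)/4,205+(y-1.5)/4)
S=lambda x,y:(250+(x-1.5)/4,190+(y-1.5)/4)
k=plane("top",*T(406,171),.118); print("knob",k)
print("knob scene", plane("scene",*S(268,132),.104))
b=plane("top",*T(544,151),.108); print("ball",b,tri(T(544,151),S(188,56)))
e1=plane("top",*T(400,125),.118);e2=plane("top",*T(412,217),.118);print("bar",np.linalg.norm(e1-e2),e1-e2)
d=(k-b)[:2];print("dist",np.linalg.norm(d),np.degrees(np.arctan2(d[1],d[0])))
# plate edges, z=.01
c=[plane("top",*T(*p),.01) for p in((35,132),(600,46),(634,248),(65,338))]
print(c); d=c[0]-c[1]+c[3]-c[2];print("press dir deg",np.degrees(np.arctan2(d[1],d[0])),np.linalg.norm(d)/2)
bt=plane("top",*T(255,200),.050);print("bat",bt,np.linalg.norm((bt-k)[:2]))
print("bat edges x", [np.round(plane("top",*T(*p),.05),4) for p in ((214,205),(297,195))])
print("ram", plane("top",*T(316,192),.044))
```

```text
knob [ 0.5216 -0.0611  0.118 ]
knob scene [ 0.5244 -0.0591  0.104 ]
ball [ 0.5334 -0.1412  0.108 ] (array([ 0.5341, -0.1418,  0.106 ]), np.float64(0.0012594424278270305))
bar 0.052847981153310325 [0.0525 0.0062 0.    ]
dist 0.08096903878866563 98.39725506238668
[array([0.5545, 0.1643, 0.01  ]), array([ 0.6073, -0.1921,  0.01  ]), array([ 0.48  , -0.2106,  0.01  ]), array([0.4256, 0.1446, 0.01  ])]
press dir deg 98.56387557268253 0.35984338488029655
bat [0.509  0.0256 0.05  ] 0.08756058580314202
bat edges x [array([0.5061, 0.0504, 0.05  ]), array([0.5119, 0.0001, 0.05  ])]
ram [ 0.514  -0.0115  0.044 ]
```

>>> drive_tool(offset=[[-0.5,-0.4,0],[-0.96,-0.75,0],[-0.96,-0.75,0],[-0.96,-0.75,0],[-0.96,-0.75,0],[-0.96,-0.75,0],[-0.96,-0.75,0],[-0.96,-0.75,0],[-0.96,-0.75,0],[-0.96,-0.75,0]], turn=[[0,0,0],[0,0,0],[0,0,0],[0,0,0],[0,0,0],[0,0,0],[0,0,0],[0,0,0],[0,0,0],[0,0,0]], hand=[1,1,1,1,1,1,1,1,1,1])

```text
time_s: 1.35
position: [0.4421, 0.0892, 0.2312]
tool_rot: [[-0.912, 0.41, -0.0], [0.41, 0.912, 0.0], [0.0, -0.0, -1.0]]
ft_force: [0.9, 0.7, 0.2]
grip_width: 0.0853
gripper_force: 0.0
```

>>> drive_tool(offset=[[-0.96,-0.75,0],[-0.96,-0.75,0],[-0.9,-0.7,0],[-0.55,-0.41,0],[0,0,0],[0,0,0],[0,0,0],[0,0,0],[0,0,0],[0,0,0]], turn=[[0,0,0],[0,0,0],[0,0,0],[0,0,-1],[0,0,-1],[0,0,-1],[0,0,-1],[0,0,-1],[0,0,-0.45],[0,0,0]], hand=[1,1,1,1,1,1,1,1,1,1])

```text
time_s: 2.6
position: [0.5217, -0.0597, 0.231]
tool_rot: [[-0.989, -0.147, -0.001], [-0.147, 0.989, 0.0], [0.001, 0.0, -1.0]]
ft_force: [-0.6, 0.8, -0.7]
grip_width: 0.0855
gripper_force: 0.0
```

```bash
cat > st.py <<'E'
from h import *
np.set_printoptions(precision=4,suppress=True)
s=observe(); print(s['time_s'],s['position'],"yaw_y",np.degrees(np.arctan2(s['tool_rot'][1,1],s['tool_rot'][0,1])),"q6",s['q'][5],"F",s['ft_force'],"M",s['wrist_torque'],"w",s['grip_width'],s['gripper_force'])
print("tilt",s['tool_rot'][:,2])
E
python3 st.py
python3 - <<'E'
from h import *
cv2.imwrite("pics/s2.png",cv2.resize(get_image("scene")[130:330,230:450],(770,700)) [:600])
E
```

```text
2.6 [ 0.5217 -0.0597  0.231 ] yaw_y 98.44719258489309 q6 -117.91134267754579 F [-0.5512  0.8148 -0.7076] M [-0.0446 -0.0489  0.018 ] w 0.08549017056556096 0.0
tilt [-0.0007  0.0002 -1.    ]
```

View pics/s2.png

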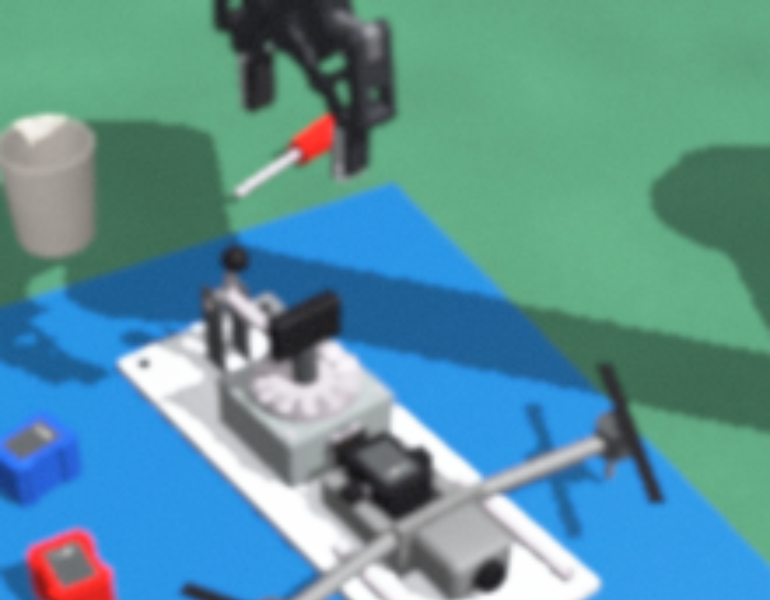

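The open gripper hangs centred and square above the knob, the bar at (308,325) and the ball at (235,258) in this crop. Now I descend and close gently.

>>> drive_tool(offset=[[-0.02,-0.01,0.5],[0,0,0.6],[0,0,0.6],[0,0,0.6],[0,0,0.6],[0,0,0.4],[0,0,0.27],[0,0,0],[0,0,0],[0,0,0]], turn=[[0,0,0],[0,0,0],[0,0,0],[0,0,0],[0,0,0],[0,0,0],[0,0,0],[0,0,0],[0,0,0],[0,0,0]], hand=[1,1,1,1,1,1,1,1,0.6,0.3], newtons=40)

```text
time_s: 3.9
position: [0.5229, -0.0601, 0.0891]
tool_rot: [[-0.989, -0.147, 0.001], [-0.147, 0.989, -0.0], [-0.001, -0.001, -1.0]]
ft_force: [0.2, -1.3, -0.5]
grip_width: 0.0514
gripper_force: 0.0
```

>>> drive_tool(offset=[[0,0,0],[0,0,0],[0,0,0],[0,0,0],[0,0,0],[0,0,0],[0,0,0],[0,0,0],[0,0,0],[0,0,0]], turn=[[0,0,0],[0,0,0],[0,0,0],[0,0,0],[0,0,0],[0,0,0],[0,0,0],[0,0,0],[0,0,0],[0,0,0]], hand=[0.2,0.1,0,0,0,0,0,0,0,0])

```text
time_s: 5.15
position: [0.5229, -0.061, 0.0889]
tool_rot: [[-0.989, -0.147, 0.001], [-0.147, 0.989, -0.002], [-0.001, -0.002, -1.0]]
ft_force: [-1.0, -5.1, 2.0]
grip_width: 0.0136
gripper_force: 44.1
```

```bash
python3 st.py
```

```text
5.15 [ 0.5229 -0.061   0.0889] yaw_y 98.45811924722894 q6 -117.93115929065183 F [-1.0475 -5.1035  1.9546] M [-0.6146  0.1335 -0.0572] w 0.013566783160789802 44.08359467983246
tilt [ 0.0008 -0.0017 -1.    ]
```

>>> drive_tool(offset=[[0,-0.025,0],[0,0,0],[0,0,0],[0,0,0],[0,0,0],[0,0,0],[0,0,0],[0,0,0],[0,0,0],[0,0,0]], turn=[[0,0,0],[0,0,0.5],[0,0,0.5],[0,0,0.5],[0,0,0.5],[0,0,0.5],[0,0,0.5],[0,0,0.5],[0,0,0],[0,0,0]], hand=[0,0,0,0,0,0,0,0,0,0])

```text
time_s: 6.4
position: [0.523, -0.0609, 0.0889]
tool_rot: [[-0.976, 0.216, 0.001], [0.216, 0.976, 0.0], [-0.001, 0.0, -1.0]]
ft_force: [-1.1, 0.4, 5.6]
grip_width: 0.0132
gripper_force: 44.5
```

```bash
python3 st.py
```

```text
6.4 [ 0.523  -0.0609  0.0889] yaw_y 77.54043450253545 q6 -97.10362648580292 F [-1.0554  0.4116  5.6042] M [ 0.2332  0.1616 -0.0731] w 0.013245054532325141 44.52473044395447
tilt [ 0.0006  0.0001 -1.    ]
```

>>> drive_tool(offset=[[0,0,0],[0,0,0],[0,0,0],[0,0,0],[0,0,0],[0,0,0],[0,0,0],[0,0,0],[0,0,0],[0,0,0]], turn=[[0,0,0.4],[0,0,0.4],[0,0,0.4],[0,0,0.4],[0,0,0.4],[0,0,0.4],[0,0,0.4],[0,0,0.4],[0,0,0.4],[0,0,0.4]], hand=[0,0,0,0,0,0,0,0,0,0])

```text
time_s: 7.65
position: [0.5231, -0.0608, 0.0889]
tool_rot: [[-0.804, 0.595, 0.001], [0.595, 0.804, 0.0], [-0.001, 0.001, -1.0]]
ft_force: [0.0, 1.7, 4.8]
grip_width: 0.0137
gripper_force: 44.5
```

```bash
python3 st.py;python3 st.py|head -1
```

```text
7.65 [ 0.5231 -0.0608  0.0889] yaw_y 53.47881896733936 q6 -73.03647566570896 F [0.0472 1.651  4.764 ] M [ 0.3256 -0.0129  0.0529] w 0.01374937470353625 44.54869866371155
tilt [ 0.0009  0.0002 -1.    ]
7.65 [ 0.5231 -0.0608  0.0889] yaw_y 53.47881896733936 q6 -73.03647566570896 F [0.0472 1.651  4.764 ] M [ 0.3256 -0.0129  0.0529] w 0.01374937470353625 44.54869866371155
```

>>> drive_tool(offset=[[0,0,0],[0,0,0],[0,0,0],[0,0,0],[0,0,0],[0,0,0],[0,0,0],[0,0,0],[0,0,0],[0,0,0]], turn=[[0,0,0.3],[0,0,0.3],[0,0,0.3],[0,0,0.3],[0,0,0.3],[0,0,0.3],[0,0,0.3],[0,0,0.3],[0,0,0.3],[0,0,0.3]], hand=[0,0,0,0,0,0,0,0,0,0])

```text
time_s: 8.9
position: [0.5232, -0.0608, 0.0889]
tool_rot: [[-0.581, 0.814, 0.001], [0.814, 0.581, 0.0], [-0.0, 0.001, -1.0]]
ft_force: [-0.7, 1.8, 4.4]
grip_width: 0.0134
gripper_force: 44.5
```

```bash
cat > st2.py <<'E'
from h import *
np.set_printoptions(precision=3,suppress=True)
M=[];E=[];F=[];t=None
for i in range(5):
    t=get_image("top"); s=observe(); M.append(s['wrist_torque'][2]);E.append(s['joint_efforts'][5]);F.append(s['ft_force'])
y=np.degrees(np.arctan2(s['tool_rot'][1,1],s['tool_rot'][0,1])); th=98.45-y
print(s['time_s'],"theta",th,"ram",np.radians(th)*16,"Mz",np.mean(M),np.array(M),"eff",np.mean(E),"F",np.mean(F,0),s['position'])
E
python3 st2.py
```

```text
9.15 theta 62.915320086130144 ram 17.569271767185494 Mz -0.016086385167964467 [ 0.007 -0.021  0.042 -0.067 -0.041] eff 0.02192588138859719 F [-0.472  1.136  4.998] [ 0.523 -0.061  0.089]
```

>>> drive_tool(offset=[[0,0,0],[0,0,0],[0,0,0],[0,0,0],[0,0,0],[0,0,0],[0,0,0],[0,0,0],[0,0,0],[0,0,0]], turn=[[0,0,0.15],[0,0,0.15],[0,0,0.15],[0,0,0.15],[0,0,0.15],[0,0,0.15],[0,0,0.15],[0,0,0.15],[0,0,0.15],[0,0,0]], hand=[0,0,0,0,0,0,0,0,0,0])

```text
time_s: 10.4
position: [0.5232, -0.0607, 0.0889]
tool_rot: [[-0.461, 0.888, 0.001], [0.888, 0.461, 0.0], [-0.0, 0.001, -1.0]]
ft_force: [0.2, 2.0, 3.7]
grip_width: 0.0132
gripper_force: 44.5
```

```bash
sed -i 's/np.mean(E)/np.array(E)/' st2.py; python3 st2.py
```

```text
10.65 theta 71.01637194825958 ram 19.831512213089116 Mz -0.02977266026763873 [-0.068  0.002 -0.054 -0.043  0.013] eff [-0.011 -0.022 -0.025 -0.025 -0.025] F [-0.052  2.102  4.558] [ 0.523 -0.061  0.089]
```

>>> drive_tool(offset=[[0,0,0],[0,0,0],[0,0,0],[0,0,0],[0,0,0],[0,0,0],[0,0,0],[0,0,0],[0,0,0],[0,0,0]], turn=[[0,0,0.1],[0,0,0.1],[0,0,0.1],[0,0,0.1],[0,0,0.1],[0,0,0.1],[0,0,0],[0,0,0],[0,0,0],[0,0,0]], hand=[0,0,0,0,0,0,0,0,0,0])

```text
time_s: 11.9
position: [0.5232, -0.0607, 0.0889]
tool_rot: [[-0.404, 0.915, 0.001], [0.915, 0.404, 0.0], [-0.0, 0.001, -1.0]]
ft_force: [0.3, 1.9, 5.2]
grip_width: 0.0132
gripper_force: 44.5
```

```bash
python3 st2.py
```

```text
12.15 theta 74.61921798237614 ram 20.83761662489318 Mz -0.03270452018457616 [ 0.026 -0.077 -0.028 -0.036 -0.05 ] eff [-0.016 -0.016 -0.016 -0.016 -0.016] F [0.225 1.974 5.145] [ 0.523 -0.061  0.089]
```

Run:
```python
from h import *
a=cv2.resize(get_image("scene")[190:300,270:390],(600,550),interpolation=2);cv2.imwrite("pics/m1.png",a[:,:])
b=cv2.imread("pics/scene0.png")[190:300,270:390]
```

```text
(no output)
```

View pics/m1.png

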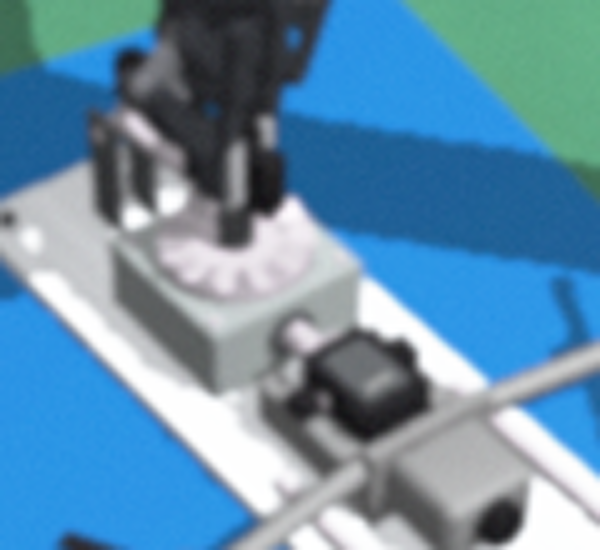

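The ram rod is out at crop (295,335) and pushes the battery at (370,375), not yet home. I continue in small steps and watch the torque.

>>> drive_tool(offset=[[0,0,0],[0,0,0],[0,0,0],[0,0,0],[0,0,0],[0,0,0],[0,0,0],[0,0,0],[0,0,0],[0,0,0]], turn=[[0,0,0.1],[0,0,0.1],[0,0,0.1],[0,0,0.1],[0,0,0.1],[0,0,0.1],[0,0,0],[0,0,0],[0,0,0],[0,0,0]], hand=[0,0,0,0,0,0,0,0,0,0])

```text
time_s: 13.45
position: [0.5233, -0.0607, 0.0889]
tool_rot: [[-0.346, 0.938, 0.001], [0.938, 0.346, 0.0], [-0.0, 0.001, -1.0]]
ft_force: [0.7, 2.9, 5.8]
grip_width: 0.0133
gripper_force: 44.5
```

```bash
sed -i 's/range(5)/range(3)/' st2.py; python3 st2.py
```

```text
13.6 theta 78.22706594760338 ram 21.845117839366672 Mz -0.0373663741746004 [-0.016 -0.04  -0.057] eff [-0.025 -0.025 -0.025] F [0.499 2.476 5.517] [ 0.523 -0.061  0.089]
```

>>> drive_tool(offset=[[0,0,0],[0,0,0],[0,0,0],[0,0,0],[0,0,0],[0,0,0],[0,0,0],[0,0,0],[0,0,0],[0,0,0]], turn=[[0,0,0.1],[0,0,0.1],[0,0,0.1],[0,0,0.1],[0,0,0.1],[0,0,0],[0,0,0],[0,0,0],[0,0,0],[0,0,0]], hand=[0,0,0,0,0,0,0,0,0,0])

```text
time_s: 14.85
position: [0.5233, -0.0607, 0.0889]
tool_rot: [[-0.296, 0.955, 0.001], [0.955, 0.296, 0.0], [-0.0, 0.002, -1.0]]
ft_force: [1.8, 3.3, 5.1]
grip_width: 0.0133
gripper_force: 44.5
```

```bash
python3 st2.py
```

```text
15.0 theta 81.22833254807034 ram 22.68322958189924 Mz -0.009777018179463668 [-0.003 -0.003 -0.024] eff [-0.026 -0.026 -0.026] F [0.405 2.532 4.859] [ 0.523 -0.061  0.089]
```

>>> drive_tool(offset=[[0,0,0],[0,0,0],[0,0,0],[0,0,0],[0,0,0],[0,0,0],[0,0,0],[0,0,0],[0,0,0],[0,0,0]], turn=[[0,0,0.07],[0,0,0.07],[0,0,0.07],[0,0,0.07],[0,0,0.07],[0,0,0.07],[0,0,0.07],[0,0,0.07],[0,0,0],[0,0,0]], hand=[0,0,0,0,0,0,0,0,0,0])

```text
time_s: 16.25
position: [0.5233, -0.0607, 0.0889]
tool_rot: [[-0.24, 0.971, 0.002], [0.971, 0.24, 0.0], [-0.0, 0.002, -1.0]]
ft_force: [0.5, 2.3, 5.2]
grip_width: 0.0131
gripper_force: 44.5
```

```bash
python3 st2.py
```

```text
16.4 theta 84.58818072162197 ram 23.62147618982874 Mz -0.005541694515645903 [-0.023 -0.032  0.038] eff [-0.01 -0.01 -0.01] F [0.924 2.738 5.474] [ 0.523 -0.061  0.089]
```

>>> drive_tool(offset=[[0,0,0],[0,0,0],[0,0,0],[0,0,0],[0,0,0],[0,0,0],[0,0,0],[0,0,0],[0,0,0],[0,0,0]], turn=[[0,0,0.07],[0,0,0.07],[0,0,0.07],[0,0,0.07],[0,0,0.07],[0,0,0.07],[0,0,0.07],[0,0,0],[0,0,0],[0,0,0]], hand=[0,0,0,0,0,0,0,0,0,0])

```text
time_s: 17.65
position: [0.5233, -0.0607, 0.0889]
tool_rot: [[-0.189, 0.982, 0.002], [0.982, 0.189, 0.0], [0.0, 0.002, -1.0]]
ft_force: [1.6, 2.1, 4.7]
grip_width: 0.0133
gripper_force: 44.5
```

```bash
python3 st2.py
```

```text
17.8 theta 87.52879179788589 ram 24.442649714651452 Mz -0.02642909762528009 [-0.034 -0.024 -0.021] eff [-0.011 -0.011 -0.011] F [0.918 2.821 4.836] [ 0.523 -0.061  0.089]
```

>>> drive_tool(offset=[[0,0,0],[0,0,0],[0,0,0],[0,0,0],[0,0,0],[0,0,0],[0,0,0],[0,0,0],[0,0,0],[0,0,0]], turn=[[0,0,0.07],[0,0,0.07],[0,0,0.07],[0,0,0.07],[0,0,0.07],[0,0,0.07],[0,0,0.07],[0,0,0],[0,0,0],[0,0,0]], hand=[0,0,0,0,0,0,0,0,0,0])

```text
time_s: 19.05
position: [0.5234, -0.0607, 0.0889]
tool_rot: [[-0.139, 0.99, 0.002], [0.99, 0.139, 0.0], [0.0, 0.002, -1.0]]
ft_force: [1.7, 1.9, 4.7]
grip_width: 0.0131
gripper_force: 44.5
```

```bash
python3 st2.py
```

```text
19.2 theta 90.47345448055482 ram 25.26495466142236 Mz 0.007930536486648732 [-0.004 -0.01   0.038] eff [-0.016 -0.016 -0.016] F [1.429 2.593 5.015] [ 0.523 -0.061  0.089]
```

>>> drive_tool(offset=[[0,0,0],[0,0,0],[0,0,0],[0,0,0],[0,0,0],[0,0,0],[0,0,0],[0,0,0],[0,0,0],[0,0,0]], turn=[[0,0,0.07],[0,0,0.07],[0,0,0.07],[0,0,0.07],[0,0,0.07],[0,0,0.07],[0,0,0.0],[0,0,0],[0,0,0],[0,0,0]], hand=[0,0,0,0,0,0,0,0,0,0])

```text
time_s: 20.45
position: [0.5234, -0.0607, 0.0889]
tool_rot: [[-0.095, 0.995, 0.002], [0.995, 0.095, 0.0], [0.0, 0.002, -1.0]]
ft_force: [1.0, 3.0, 5.5]
grip_width: 0.0135
gripper_force: 44.5
```

```bash
python3 st2.py
python3 - <<'E'
from h import *
a=np.hstack([cv2.imread("pics/scene0.png")[225:305,310:390],get_image("scene")[225:305,310:390]]);cv2.imwrite("pics/m2.png",cv2.resize(a,(800,400),interpolation=2))
E
```

```text
20.6 theta 92.9899967141892 ram 25.96770582530096 Mz 0.04753414292464631 [0.029 0.071 0.042] eff [0.033 0.033 0.033] F [1.365 3.279 5.332] [ 0.523 -0.061  0.089]
```

View pics/m2.png

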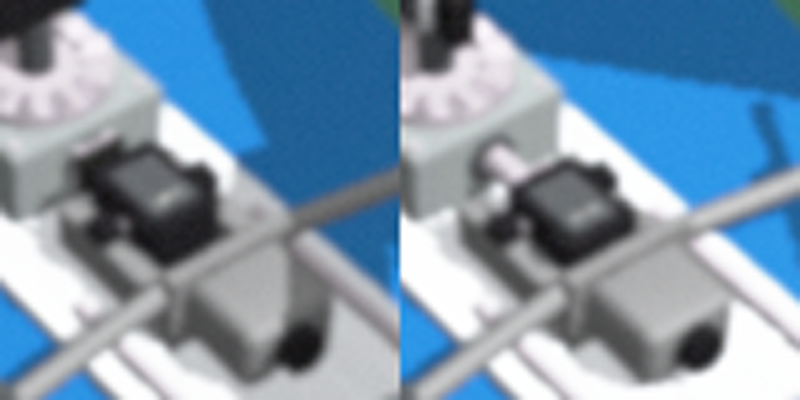

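The battery moved from crop (155,195) to (565,205) (right half) and the torque is now rising at the catches. I go on with smaller steps.

>>> drive_tool(offset=[[0,0,0],[0,0,0],[0,0,0],[0,0,0],[0,0,0],[0,0,0],[0,0,0],[0,0,0],[0,0,0],[0,0,0]], turn=[[0,0,0.05],[0,0,0.05],[0,0,0.05],[0,0,0.05],[0,0,0.05],[0,0,0.05],[0,0,0.0],[0,0,0],[0,0,0],[0,0,0]], hand=[0,0,0,0,0,0,0,0,0,0])

```text
time_s: 21.9
position: [0.5234, -0.0608, 0.0889]
tool_rot: [[-0.064, 0.998, 0.002], [0.998, 0.064, 0.0], [0.0, 0.002, -1.0]]
ft_force: [1.3, 3.1, 5.8]
grip_width: 0.0131
gripper_force: 44.5
```

```bash
python3 st2.py
```

```text
22.05 theta 94.78237880125081 ram 26.468233327268845 Mz 0.0809819922726274 [0.043 0.11  0.091] eff [0.088 0.088 0.088] F [1.632 2.963 4.677] [ 0.523 -0.061  0.089]
```

>>> drive_tool(offset=[[0,0,0],[0,0,0],[0,0,0],[0,0,0],[0,0,0],[0,0,0],[0,0,0],[0,0,0],[0,0,0],[0,0,0]], turn=[[0,0,0.05],[0,0,0.05],[0,0,0.05],[0,0,0.05],[0,0,0.05],[0,0,0.05],[0,0,0.0],[0,0,0],[0,0,0],[0,0,0]], hand=[0,0,0,0,0,0,0,0,0,0])

```text
time_s: 23.3
position: [0.5234, -0.0608, 0.0889]
tool_rot: [[-0.033, 0.999, 0.002], [0.999, 0.033, 0.0], [0.0, 0.002, -1.0]]
ft_force: [1.6, 2.7, 4.4]
grip_width: 0.0131
gripper_force: 44.5
```

```bash
python3 st2.py
```

```text
23.45 theta 96.57847356334197 ram 26.969797603689884 Mz 0.12170562735278094 [0.135 0.082 0.149] eff [0.109 0.109 0.11 ] F [1.987 3.472 4.988] [ 0.523 -0.061  0.089]
```

>>> drive_tool(offset=[[0,0,0],[0,0,0],[0,0,0],[0,0,0],[0,0,0],[0,0,0],[0,0,0],[0,0,0],[0,0,0],[0,0,0]], turn=[[0,0,0.06],[0,0,0.06],[0,0,0.06],[0,0,0.06],[0,0,0.06],[0,0,0.06],[0,0,0.06],[0,0,0],[0,0,0],[0,0,0]], hand=[0,0,0,0,0,0,0,0,0,0])

```text
time_s: 24.7
position: [0.5234, -0.0608, 0.0889]
tool_rot: [[0.011, 1.0, 0.002], [1.0, -0.011, 0.0], [0.0, 0.002, -1.0]]
ft_force: [1.3, 3.2, 5.3]
grip_width: 0.0132
gripper_force: 44.5
```

```bash
python3 st2.py
```

```text
24.85 theta 99.10006485147602 ram 27.67395872957059 Mz 0.14638984364821622 [0.158 0.17  0.111] eff [0.126 0.126 0.126] F [1.714 3.909 4.631] [ 0.523 -0.061  0.089]
```

>>> drive_tool(offset=[[0,0,0],[0,0,0],[0,0,0],[0,0,0],[0,0,0],[0,0,0],[0,0,0],[0,0,0],[0,0,0],[0,0,0]], turn=[[0,0,0.06],[0,0,0.06],[0,0,0.06],[0,0,0.06],[0,0,0.06],[0,0,0.06],[0,0,0.06],[0,0,0],[0,0,0],[0,0,0]], hand=[0,0,0,0,0,0,0,0,0,0])

```text
time_s: 26.1
position: [0.5234, -0.0607, 0.0889]
tool_rot: [[0.055, 0.998, 0.002], [0.998, -0.055, 0.0], [0.0, 0.002, -1.0]]
ft_force: [1.4, 2.7, 4.9]
grip_width: 0.013
gripper_force: 44.5
```

```bash
python3 st2.py
```

```text
26.25 theta 101.62060413240505 ram 28.37782607961958 Mz 0.13282028014649827 [0.135 0.12  0.144] eff [0.125 0.126 0.126] F [1.423 3.045 5.695] [ 0.523 -0.061  0.089]
```

>>> drive_tool(offset=[[0,0,0],[0,0,0],[0,0,0],[0,0,0],[0,0,0],[0,0,0],[0,0,0],[0,0,0],[0,0,0],[0,0,0]], turn=[[0,0,0.06],[0,0,0.06],[0,0,0.06],[0,0,0.06],[0,0,0.06],[0,0,0.06],[0,0,0.06],[0,0,0],[0,0,0],[0,0,0]], hand=[0,0,0,0,0,0,0,0,0,0])

```text
time_s: 27.5
position: [0.5234, -0.0608, 0.0889]
tool_rot: [[0.099, 0.995, 0.002], [0.995, -0.099, 0.0], [0.0, 0.002, -1.0]]
ft_force: [2.4, 2.9, 6.1]
grip_width: 0.0135
gripper_force: 44.5
```

```bash
python3 st2.py
```

```text
27.65 theta 104.14503248465346 ram 29.082779463258458 Mz 0.11189132085166764 [0.104 0.134 0.098] eff [0.12 0.12 0.12] F [1.391 3.311 4.813] [ 0.523 -0.061  0.089]
```

>>> drive_tool(offset=[[0,0,0],[0,0,0],[0,0,0],[0,0,0],[0,0,0],[0,0,0],[0,0,0],[0,0,0],[0,0,0],[0,0,0]], turn=[[0,0,0.05],[0,0,0.05],[0,0,0.05],[0,0,0.05],[0,0,0.05],[0,0,0.05],[0,0,0],[0,0,0],[0,0,0],[0,0,0]], hand=[0,0,0,0,0,0,0,0,0,0])

```text
time_s: 28.9
position: [0.5235, -0.0608, 0.0889]
tool_rot: [[0.13, 0.991, 0.002], [0.991, -0.13, 0.0], [0.0, 0.002, -1.0]]
ft_force: [2.0, 3.2, 5.6]
grip_width: 0.013
gripper_force: 44.5
```

```bash
python3 st2.py
```

```text
29.05 theta 105.94629593003322 ram 29.58578710834156 Mz 0.10909581709667637 [0.118 0.086 0.123] eff [0.115 0.115 0.115] F [1.475 3.586 5.015] [ 0.523 -0.061  0.089]
```

>>> drive_tool(offset=[[0,0,0],[0,0,0],[0,0,0],[0,0,0],[0,0,0],[0,0,0],[0,0,0],[0,0,0],[0,0,0],[0,0,0]], turn=[[0,0,0.06],[0,0,0.06],[0,0,0.06],[0,0,0.06],[0,0,0.06],[0,0,0.06],[0,0,0],[0,0,0],[0,0,0],[0,0,0]], hand=[0,0,0,0,0,0,0,0,0,0])

```text
time_s: 30.3
position: [0.5235, -0.0608, 0.0889]
tool_rot: [[0.168, 0.986, 0.002], [0.986, -0.168, 0.0], [0.001, 0.002, -1.0]]
ft_force: [2.4, 3.4, 5.9]
grip_width: 0.0138
gripper_force: 44.5
```

```bash
python3 st2.py
```

```text
30.45 theta 108.11008494319093 ram 30.190030989910856 Mz 0.06847565156387087 [0.09  0.069 0.047] eff [0.094 0.094 0.094] F [2.633 3.516 5.075] [ 0.523 -0.061  0.089]
```

>>> drive_tool(offset=[[0,0,0],[0,0,0],[0,0,0],[0,0,0],[0,0,0],[0,0,0],[0,0,0],[0,0,0],[0,0,0],[0,0,0]], turn=[[0,0,0.05],[0,0,0.05],[0,0,0.05],[0,0,0.05],[0,0,0.05],[0,0,0],[0,0,0],[0,0,0],[0,0,0],[0,0,0]], hand=[0,0,0,0,0,0,0,0,0,0])

```text
time_s: 31.7
position: [0.5235, -0.0608, 0.0889]
tool_rot: [[0.194, 0.981, 0.002], [0.981, -0.194, 0.0], [0.001, 0.002, -1.0]]
ft_force: [1.3, 3.5, 5.8]
grip_width: 0.0133
gripper_force: 44.5
```

```bash
python3 st2.py
```

```text
31.85 theta 109.61507875304191 ram 30.61030454517539 Mz 0.07651524545824544 [0.095 0.084 0.05 ] eff [0.09 0.09 0.09] F [2.288 3.666 5.311] [ 0.523 -0.061  0.089]
```

>>> drive_tool(offset=[[0,0,0],[0,0,0],[0,0,0],[0,0,0],[0,0,0],[0,0,0],[0,0,0],[0,0,0],[0,0,0],[0,0,0]], turn=[[0,0,0.06],[0,0,0.06],[0,0,0.06],[0,0,0.06],[0,0,0.06],[0,0,0],[0,0,0],[0,0,0],[0,0,0],[0,0,0]], hand=[0,0,0,0,0,0,0,0,0,0])

```text
time_s: 33.1
position: [0.5235, -0.0608, 0.0889]
tool_rot: [[0.224, 0.975, 0.002], [0.975, -0.224, 0.0], [0.001, 0.002, -1.0]]
ft_force: [2.2, 3.0, 4.0]
grip_width: 0.013
gripper_force: 44.5
```

```bash
python3 st2.py
```

```text
33.25 theta 111.41496160233294 ram 31.11292665510027 Mz 0.08889490788935295 [0.119 0.086 0.062] eff [0.076 0.076 0.076] F [2.654 3.546 4.789] [ 0.523 -0.061  0.089]
```

>>> drive_tool(offset=[[0,0,0],[0,0,0],[0,0,0],[0,0,0],[0,0,0],[0,0,0],[0,0,0],[0,0,0],[0,0,0],[0,0,0]], turn=[[0,0,0.06],[0,0,0.06],[0,0,0.06],[0,0,0.06],[0,0,0.06],[0,0,0],[0,0,0],[0,0,0],[0,0,0],[0,0,0]], hand=[0,0,0,0,0,0,0,0,0,0])

```text
time_s: 34.5
position: [0.5235, -0.0608, 0.0889]
tool_rot: [[0.255, 0.967, 0.002], [0.967, -0.255, 0.0], [0.001, 0.002, -1.0]]
ft_force: [1.7, 3.8, 4.5]
grip_width: 0.0129
gripper_force: 44.5
```

```bash
python3 st2.py
```

```text
34.65 theta 113.2175594245616 ram 31.616306928494986 Mz 0.06737281428110005 [0.068 0.028 0.106] eff [0.065 0.065 0.065] F [2.515 3.24  4.516] [ 0.524 -0.061  0.089]
```

>>> drive_tool(offset=[[0,0,0],[0,0,0],[0,0,0],[0,0,0],[0,0,0],[0,0,0],[0,0,0],[0,0,0],[0,0,0],[0,0,0]], turn=[[0,0,0.06],[0,0,0.06],[0,0,0.06],[0,0,0.06],[0,0,0.06],[0,0,0],[0,0,0],[0,0,0],[0,0,0],[0,0,0]], hand=[0,0,0,0,0,0,0,0,0,0])

```text
time_s: 35.9
position: [0.5235, -0.0608, 0.0889]
tool_rot: [[0.285, 0.958, 0.002], [0.958, -0.285, 0.0], [0.001, 0.002, -1.0]]
ft_force: [3.4, 3.5, 5.2]
grip_width: 0.0133
gripper_force: 44.5
```

```bash
python3 st2.py
```

```text
36.05 theta 115.0233194698234 ram 32.12057026114747 Mz 0.048170190678287296 [0.054 0.022 0.068] eff [0.052 0.052 0.052] F [2.721 3.717 4.891] [ 0.524 -0.061  0.089]
```

>>> drive_tool(offset=[[0,0,0],[0,0,0],[0,0,0],[0,0,0],[0,0,0],[0,0,0],[0,0,0],[0,0,0],[0,0,0],[0,0,0]], turn=[[0,0,0.05],[0,0,0.05],[0,0,0.05],[0,0,0.05],[0,0,0.05],[0,0,0],[0,0,0],[0,0,0],[0,0,0],[0,0,0]], hand=[0,0,0,0,0,0,0,0,0,0])

```text
time_s: 37.3
position: [0.5235, -0.0608, 0.0889]
tool_rot: [[0.31, 0.951, 0.002], [0.951, -0.31, 0.0], [0.001, 0.002, -1.0]]
ft_force: [3.0, 4.4, 5.5]
grip_width: 0.0135
gripper_force: 44.5
```

```bash
python3 st2.py
```

```text
37.45 theta 116.52338418151928 ram 32.539467352540626 Mz 0.05993744558289613 [0.058 0.047 0.075] eff [0.048 0.048 0.048] F [2.902 3.915 5.046] [ 0.524 -0.061  0.089]
```

>>> drive_tool(offset=[[0,0,0],[0,0,0],[0,0,0],[0,0,0],[0,0,0],[0,0,0],[0,0,0],[0,0,0],[0,0,0],[0,0,0]], turn=[[0,0,0.05],[0,0,0.05],[0,0,0.05],[0,0,0.05],[0,0,0.05],[0,0,0.05],[0,0,0.05],[0,0,0],[0,0,0],[0,0,0]], hand=[0,0,0,0,0,0,0,0,0,0])

```text
time_s: 38.7
position: [0.5235, -0.0608, 0.0889]
tool_rot: [[0.345, 0.939, 0.002], [0.939, -0.345, 0.0], [0.001, 0.002, -1.0]]
ft_force: [3.3, 2.6, 5.5]
grip_width: 0.0133
gripper_force: 44.5
```

```bash
sed -i 's/range(3)/range(2)/' st2.py; python3 st2.py
```

```text
38.8 theta 118.61443802836183 ram 33.12339974396296 Mz 0.15773225833493115 [0.193 0.122] eff [0.15 0.15] F [2.486 3.729 4.701] [ 0.524 -0.061  0.089]
```

>>> drive_tool(offset=[[0,0,0],[0,0,0],[0,0,0],[0,0,0],[0,0,0],[0,0,0],[0,0,0],[0,0,0],[0,0,0],[0,0,0]], turn=[[0,0,0.04],[0,0,0.04],[0,0,0.04],[0,0,0.04],[0,0,0],[0,0,0],[0,0,0],[0,0,0],[0,0,0],[0,0,0]], hand=[0,0,0,0,0,0,0,0,0,0])

```text
time_s: 40.05
position: [0.5235, -0.0608, 0.0889]
tool_rot: [[0.36, 0.933, 0.002], [0.933, -0.36, 0.0], [0.001, 0.002, -1.0]]
ft_force: [3.2, 3.5, 5.5]
grip_width: 0.0134
gripper_force: 44.5
```

```bash
sed -i 's/range(2)/range(4)/' st2.py; python3 st2.py
```

```text
40.25 theta 119.56231050880977 ram 33.38809567472876 Mz 0.22041034736940976 [0.207 0.206 0.232 0.237] eff [0.222 0.222 0.222 0.222] F [2.663 3.828 4.689] [ 0.524 -0.061  0.089]
```

>>> drive_tool(offset=[[0,0,0],[0,0,0],[0,0,0],[0,0,0],[0,0,0],[0,0,0],[0,0,0],[0,0,0],[0,0,0],[0,0,0]], turn=[[0,0,0.04],[0,0,0.04],[0,0,0.04],[0,0,0.03],[0,0,0],[0,0,0],[0,0,0],[0,0,0],[0,0,0],[0,0,0]], hand=[0,0,0,0,0,0,0,0,0,0])

```text
time_s: 41.5
position: [0.5236, -0.0608, 0.0889]
tool_rot: [[0.375, 0.927, 0.002], [0.927, -0.375, -0.0], [0.001, 0.002, -1.0]]
ft_force: [3.4, 3.7, 4.8]
grip_width: 0.0134
gripper_force: 44.6
```

```bash
python3 st2.py
```

```text
41.7 theta 120.45268908543261 ram 33.63673627874938 Mz 0.27042680878798153 [0.283 0.237 0.29  0.271] eff [0.287 0.287 0.287 0.287] F [2.874 3.579 5.176] [ 0.524 -0.061  0.089]
```

Peak push is about 15–21 N, against the pad. Now I release, rise, square the closed fingers to the press and tip the ball lever.

>>> drive_tool(offset=[[0,0,0],[0,0,0],[0,0,0],[0,0,-0.4],[0,0,-0.5],[0,0,-0.25],[0,0,0],[0,0,0],[0,0,0],[0,0,0]], turn=[[0,0,0],[0,0,0],[0,0,0],[0,0,0],[0,0,0],[0,0,-1],[0,0,-1],[0,0,-1],[0,0,-1],[0,0,-1]], hand=[0.5,0.5,0.5,0.5,0.5,0.5,0,0,0,0])

```text
time_s: 42.95
position: [0.5227, -0.0611, 0.1344]
tool_rot: [[-0.141, 0.99, -0.0], [0.99, 0.141, 0.0], [0.0, -0.0, -1.0]]
ft_force: [0.1, -0.3, -0.0]
grip_width: -0.0003
gripper_force: 0.0
```

```bash
python3 st.py
```

```text
42.95 [ 0.5227 -0.0611  0.1344] yaw_y 8.129144467343787 q6 -27.694263954070525 F [ 0.0941 -0.3404 -0.0181] M [ 0.0323  0.0198 -0.0138] w -0.0002707814869128006 0.0
tilt [-0.0005  0.     -1.    ]
```

>>> drive_tool(offset=[[-0.6,0,0],[-0.68,0,0],[0,0,0.3],[0,0,0.4],[0,0,0.2],[-0.2,0,0],[-0.2,0,0],[-0.2,0,0],[-0.2,0,0],[-0.2,0,0]], turn=[[0,0,0],[0,0,0],[0,0,0],[0,0,0],[0,0,0],[0,0,0],[0,0,0],[0,0,0],[0,0,0],[0,0,0]], hand=[0,0,0,0,0,0,0,0,0,0])

```text
time_s: 44.2
position: [0.5355, -0.1521, 0.0986]
tool_rot: [[-0.138, 0.99, 0.0], [0.99, 0.138, -0.0], [-0.0, 0.0, -1.0]]
ft_force: [0.2, 0.1, 0.2]
grip_width: -0.0
gripper_force: 0.0
```

>>> drive_tool(offset=[[-0.08,0,0],[0,0,0],[0,0,0],[0.3,0,0],[0.3,0,0],[0.3,0,-0.3],[0,0,-0.6],[0,0,-0.6],[0,0,-0.4],[0.4,0,0]], turn=[[0,0,0],[0,0,0],[0,0,0],[0,0,0],[0,0,0],[0,0,0],[0,0,0],[0,0,0],[0,0,0],[0,0,0]], hand=[0,0,0,0,0,0,0,0,0,0])

```text
time_s: 45.45
position: [0.5291, -0.1026, 0.176]
tool_rot: [[-0.137, 0.991, 0.003], [0.991, 0.137, -0.001], [-0.002, 0.003, -1.0]]
ft_force: [0.5, 0.5, -0.4]
grip_width: -0.0002
gripper_force: 0.0
```

```bash
python3 st.py
python3 - <<'E'
from h import *
a=np.hstack([get_image("scene")[190:300,270:390],cv2.resize(get_image("top")[215:285,300:420],(120,70)).copy().__class__((0,)) if 0 else cv2.copyMakeBorder(get_image("top")[215:285,290:410],0,40,0,0,0)])
cv2.imwrite("pics/b1.png",cv2.resize(a,(800,367),interpolation=2))
E
```

```text
45.45 [ 0.5291 -0.1026  0.176 ] yaw_y 7.892068569172221 q6 -31.46194859325165 F [ 0.4561  0.5389 -0.447 ] M [-0.0329  0.0085  0.0391] w -0.00020144219651922085 0.0
tilt [ 0.0029 -0.0013 -1.    ]
```

View pics/b1.png

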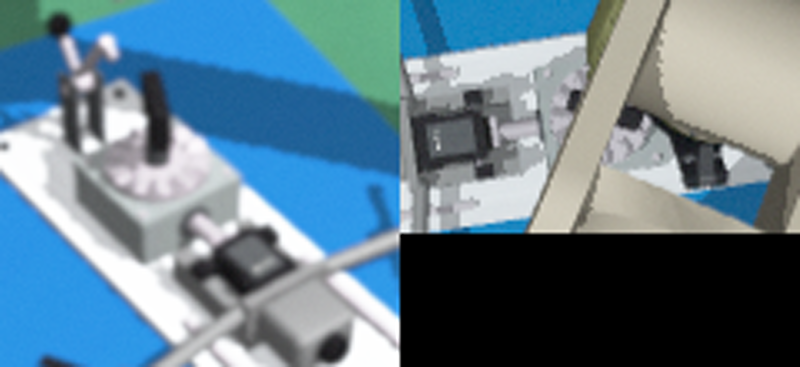

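The ball is tipped over (crop (58,25)), the pawl tip is up off the wheel (crop (105,45)), and the bar stands at about 70°. Now I regrasp the knob.

>>> drive_tool(offset=[[0,0,0],[0,0,0],[0,0,0],[0,0,0],[0,0,0],[0.45,-0.26,0],[0.46,-0.26,0.2],[0,0,0.6],[0,0,0.6],[0,0,0.5]], turn=[[0,0,1],[0,0,1],[0,0,1],[0,0,1],[0,0,0.7],[0,0,0],[0,0,0],[0,0,0],[0,0,0],[0,0,0]], hand=[1,1,1,1,1,1,1,1,1,1])

```text
time_s: 46.8
position: [0.521, -0.0599, 0.0971]
tool_rot: [[0.344, 0.939, -0.001], [0.939, -0.344, 0.001], [0.0, -0.001, -1.0]]
ft_force: [0.6, -0.5, 0.1]
grip_width: 0.0854
gripper_force: 0.0
```

```bash
python3 st.py
```

```text
46.8 [ 0.521  -0.0599  0.0971] yaw_y -20.13770393875029 q6 0.6207037903447188 F [ 0.576  -0.5145  0.0673] M [ 0.0139  0.0455 -0.0059] w 0.08535806227170031 0.0
tilt [-0.0013  0.0006 -1.    ]
```

>>> drive_tool(offset=[[0,0.07,0.2],[0,0,0],[0,0,0],[0,0,0],[0,0,0],[0,0,0],[0,0,0],[0,0,0],[0,0,0],[0,0,0]], turn=[[0,0,0],[0,0,0],[0,0,0],[0,0,0],[0,0,0],[0,0,0],[0,0,0],[0,0,0],[0,0,0],[0,0,-0.2]], hand=[1,1,0.5,0.3,0.1,0,0,0,0,0])

```text
time_s: 48.05
position: [0.5231, -0.0621, 0.0909]
tool_rot: [[0.326, 0.945, -0.003], [0.945, -0.326, 0.001], [0.0, -0.003, -1.0]]
ft_force: [-7.1, 2.2, 7.8]
grip_width: 0.0134
gripper_force: 40.5
```

```bash
python3 st.py
```

```text
48.05 [ 0.5231 -0.0621  0.0909] yaw_y -19.018663292978744 q6 -0.6368623944487045 F [-7.0658  2.1855  7.812 ] M [0.3938 1.0037 0.0339] w 0.013419819817034877 40.49386203289032
tilt [-0.0027  0.0009 -1.    ]
```

>>> drive_tool(offset=[[0,-0.02,0],[0,0,0],[0,0,0],[0,0,0],[0,0,0],[0,0,0],[0,0,0],[0,0,0],[0,0,0],[0,0,0]], turn=[[0,0,-0.3],[0,0,-0.6],[0,0,-0.8],[0,0,-0.8],[0,0,-0.8],[0,0,-0.8],[0,0,-0.8],[0,0,-0.8],[0,0,-0.8],[0,0,-0.8]], hand=[0,0,0,0,0,0,0,0,0,0])

```text
time_s: 49.3
position: [0.5238, -0.0621, 0.0909]
tool_rot: [[-0.421, 0.907, 0.001], [0.907, 0.421, 0.001], [0.0, 0.001, -1.0]]
ft_force: [0.4, 2.0, 3.8]
grip_width: 0.0133
gripper_force: 40.0
```

```bash
python3 st.py
```

```text
49.3 [ 0.5238 -0.0621  0.0909] yaw_y 24.893699486433363 q6 -44.56850171509885 F [0.3629 2.0068 3.7614] M [ 0.4566  0.0335 -0.034 ] w 0.01325214031129423 40.01260578632355
tilt [ 0.0006  0.0006 -1.    ]
```

>>> drive_tool(offset=[[0,0,0],[0,0,0],[0,0,0],[0,0,0],[0,0,0],[0,0,0],[0,0,0],[0,0,0],[0,0,0],[0,0,0]], turn=[[0,0,-0.8],[0,0,-0.8],[0,0,-0.8],[0,0,-0.8],[0,0,-0.8],[0,0,-0.8],[0,0,-0.8],[0,0,-0.8],[0,0,-0.4],[0,0,0]], hand=[0,0,0,0,0,0,0,0,0,0])

```text
time_s: 50.55
position: [0.5242, -0.0617, 0.0909]
tool_rot: [[-0.91, 0.414, 0.002], [0.414, 0.91, 0.001], [-0.001, 0.002, -1.0]]
ft_force: [3.1, 5.5, 3.3]
grip_width: 0.0132
gripper_force: 40.1
```

>>> drive_tool(offset=[[0,0,0],[0,0,0],[0,0,0],[0,0,0],[0,0,-0.4],[0,0,-0.6],[0,0,-0.8],[0,0,-0.8],[0,0,-0.4],[0,0,0]], turn=[[0,0,0],[0,0,0],[0,0,0],[0,0,0],[0,0,0],[0,0,0],[0,0,0],[0,0,0],[0,0,0],[0,0,0]], hand=[0.5,0.6,0.6,0.6,0.6,0.6,0.6,0.6,0.6,0.6])

```text
time_s: 51.8
position: [0.524, -0.0625, 0.2114]
tool_rot: [[-0.91, 0.414, 0.002], [0.414, 0.91, -0.001], [-0.002, 0.0, -1.0]]
ft_force: [-0.5, -0.4, -0.3]
grip_width: 0.0513
gripper_force: 0.0
```

```bash
python3 st.py
python3 - <<'E'
from h import *
cv2.imwrite("pics/e1.png",cv2.resize(get_image("scene")[170:310,250:400],(750,600)if 0 else (642,600),interpolation=2))
E
```

```text
51.8 [ 0.524  -0.0625  0.2114] yaw_y 65.53419994196616 q6 -85.20623713666639 F [-0.4786 -0.3977 -0.3293] M [-0.0055  0.0018  0.0379] w 0.05129080154266529 0.0
tilt [ 0.0022 -0.0008 -1.    ]
```

View pics/e1.png

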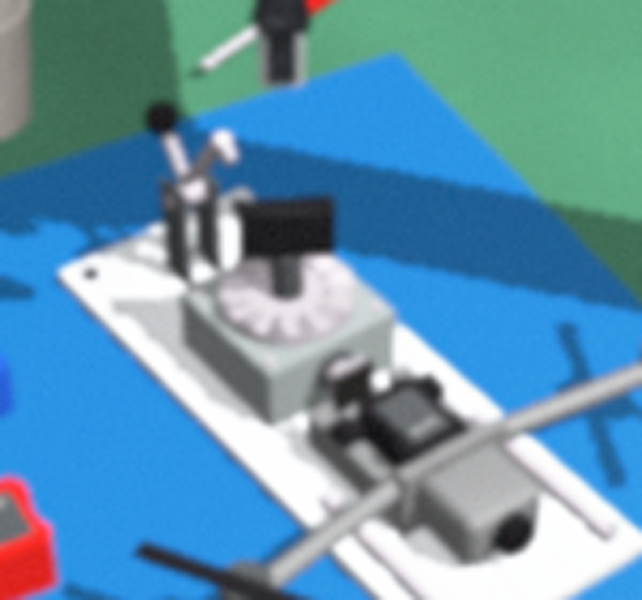

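The ram face (350,380) stands well clear of the battery (410,415), by about 23 mm from the knob turn. The pawl is tipped open and the gripper is free above.

```bash
python3 -c "
from rig import env
print(env.close_job())"
```

```text
the job is handed in; nothing more can be done
None
```

I handed the job in at about 52 s: the battery is past its catches and against the end pad with an estimated 15–21 N of push (from knob torque), the pawl is tipped off the wheel, and the ram stands about 23 mm clear (worked out from the knob turn); the hand-in returned no verdict.

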